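# Stack the plates of a paper-roll tension brake

## Task

Put the two loose slotted plates back on the upright hub of the roll brake: first the thick plate with the forked tab, its tab pointing directly opposite to the tab of the plate already on the hub, then on top of it the thin slotted plate with the single tab, its tab in line above that of the plate already there. Both must lie flat, fully down around the hub; the plate with only a small round hole and the plain ring do not belong to it.

Things in the scene. Friction and masses are not known exactly. Their poses are not given: they have to be found in the camera images.
- hub_seat (a point): Roll brake fixed on the bench: base 150 x 90 x 12 mm, a one-tab plate (80 x 60 x 12) on a pedestal, its top 42 mm above the bench. Point: hub axis at that top, where the next plate's underside goes; x to the fixed tab, z up. Dark hub above it: core 18 mm thick, two ribs (38 along x, 12 along y) 31 mm high, tapered nose to 43 mm. A plate's slot fits over it either way round, 5 mm play.
- fixed_tab (a point): Tip of the fixed plate's single tab (24 mm wide), half-way up its thickness, 65 mm from the hub axis along the brake's x, 36 mm above the bench. Axes as the brake's.
- lining_center (a point): Thick loose lining plate, steel with dark friction facings, 16 mm thick, about 0.24 kg, flat on the bench. 80 (x) x 60 mm (y), grip across y; slot 50 (x) x 28 mm (y) right through. Forked tab at +x: two prongs 10 mm wide, 16 mm apart, reaching 65 mm from this point. Point: centre of the slot, half-way up (8 mm above the underside); x to the tab, z up.
- separator_center (a point): Thin loose separator plate, bare steel, 12 mm thick, about 0.22 kg, flat on the bench. 80 (x) x 60 mm (y), grip across y; slot 50 (x) x 28 mm (y) right through. Single tab at +x, 24 mm wide, reaching 65 mm from this point. Point: centre of the slot, half-way up (6 mm above the underside); x to the tab, z up. A similar plate with a 16 mm round hole, no slot, does not fit.

How it is judged:
By the outcome, as a careful person would: the job done as asked, in the order asked, and still so for the second after the job is handed in, with the robot touching nothing.
It also fails if it takes over 59 s, if anything falls off the work surface, if the arm or the gripper's body presses on something with over 40 N, if the wrist force passes 120 N, or if a joint passes its speed limit or range.

## Robot

A 6-joint arm with a two-finger parallel gripper is mounted at the origin on the work surface. World frame = base frame: x ahead of the robot, y to its left, z up, the work surface at z = 0. Lengths are in m, angles in rad, forces in N, time in s.
With the tool pointing down it reaches from about 0.3 to 0.75 m from the base axis. Payload 8.5 kg.
Tool frame: the origin (TCP) lies on the centre line of the jaws, within the pads' length; the fingertips stand 22 mm ahead of it and the grasp point (between the pads) lies 3 mm ahead of it (manip.tip_extent is the distance from the TCP to the fingertips, in m); y points along the fingers, x is the direction in which the jaws open and shut, and the axes are right-handed (so a half turn about y gives the same grasp; the last joint's range is limited). The gripper opens to 85 mm and grips with 20 to 120 N. Pads are 22 mm wide; open, the fingers measure 114 mm over their backs; the gripper's body (76 mm by 85 mm) begins 54 mm behind the grasp point. The pads swing forward as they close: fully open they stand 13 mm farther back than shut.
Start: joints at [1.072, 0.381, 1.297, -0, 1.464, -0.215], TCP at [0.154, 0.528, 0.253] pointing down, gripper open.
Joint ranges: [-3.11, 3.11], [-0.89, 2.33], [0.22, 2.48], [-1.42, 4.56], [0.17, 2.85], [-2.88, 2.88]. Speed limits (rad/s): [2.39, 2.39, 3.14, 3.14, 3.14, 3.14].

## Interface

Orientations are given as a rotation vector (axis times angle).
In Python, from plant import manip gives the robot as it stands. The module is installed in compiled form; this text tells all that it offers.
- The arm moves only by the shell command python3 -m crank 'ROWS'. ROWS is JSON, one flat list of numbers, 7 for each row, row after row: the finger opening in m, from 0 to 0.0854, then the shift along the tool's x, y, z in m, then the turn, a rotation vector about the tool's x, y, z in degrees. In form: [claw, x, y, z, wx, wy, wz, claw, x, y, z, wx, wy, wz, ...]. A call has 1 to 5 rows; each row is the pose to reach, as a shift and turn from the pose commanded when the call began, along the tool's axes at that moment; what a row does not reach only later rows make up. A row lasts 1/8 s, in which the tool goes at most 62.5 mm and 10.7 degrees, less where a joint would pass 70% of its speed; a pose out of reach is approached as far as the arm can. A call with a gripper value outside its range is refused whole. The fingers move at their own pace and stop on an object; the grip force is fixed at half the most. Time passes only in rows, so rows that repeat a pose let the fingers close. It gives the time, the measured TCP pose, the force and the opening at its end, in the units of the state.
- manip.read_state(): the state, without advancing time (a new reading comes with each control period).
- manip.read_camera(name): name is "side" or "top"; returns a dict with "pixels" (420x560x3 uint8, red, green, blue), "depth" (420x560 float32, m along the optical axis (not along the pixel's ray), 0 where there is no reading), "intrinsics" (3x3 intrinsics, pixels), "dist_coeffs" ([k1, k2, p1, p2, k3] as OpenCV has them; the pictures are not rectified), "extrinsics" (4x4, takes a point from camera to world coordinates). Camera axes: x right, y down, z forward; pixel columns grow to the right and rows downward; lengths in m; the calibration is good to about 2 mm. A picture is of the moment at which its call begins.
- manip.job_done(): hands the job in, once; it reports no verdict.
The state is a dict: "clock": time; "qpos": joint angles; "joint_velocities": joint speeds; "joint_torque": joint torques, N m; "eef_pos": TCP position; "tool_rot": TCP orientation; "force": force on the tool from outside, world axes, zero at the start; "ft_torque": the same for the moment, N m; "width": opening from 0.0 (shut) to 1.0 (fully open).
Only numpy, scipy, OpenCV 4.12 (cv2) and the standard library are available. Lean on these libraries where they do the work, as an engineer would, in place of code of your own. Each camera call takes 0.05 s, during which the arm holds its last target. There are 200 camera calls.

## Working session

There is one attempt and no reset: what is moved stays moved. The work goes in short steps, Python scripts to look and compute and a shell command to move; the robot and the scene stay as the last step left them, time stands still between calls to the robot, and variables do not carry over. Pictures are saved under pics/ and viewed, about 8 in all and at most 12, crops included, and the job is handed in when it is done.

```bash
mkdir -p pics; cat > h.py <<'E'
import numpy as np, cv2
from plant import manip
from scipy.spatial.transform import Rotation as R
def cam(n,f=None):
    c=manip.read_camera(n)
    if f: cv2.imwrite('pics/'+f,c['pixels'][:,:,::-1]); np.savez('pics/'+f+'.npz',**{k:c[k] for k in c})
    return c
def pts(c):
    K=np.array(c['intrinsics']);h,w=c['depth'].shape
    u,v=np.meshgrid(np.arange(w),np.arange(h))
    n=cv2.undistortPoints(np.stack([u,v],-1).reshape(-1,1,2).astype(float),K,np.array(c['dist_coeffs'])).reshape(h,w,2)
    d=c['depth'];P=np.dstack([n*d[...,None],d]);E=np.array(c['extrinsics'])
    return P@E[:3,:3].T+E[:3,3]
def ray(c,uv,z):
    n=cv2.undistortPoints(np.array(uv,float).reshape(-1,1,2),np.array(c['intrinsics']),np.array(c['dist_coeffs'])).reshape(-1,2)
    E=np.array(c['extrinsics']);d=np.c_[n,np.ones(len(n))]@E[:3,:3].T;o=E[:3,3]
    return o+d*((z-o[2])/d[:,2])[:,None]
E
python3 - <<'E'
from h import *
a=cam('top','t0.png');b=cam('side','s0.png')
s=manip.read_state();print(s['eef_pos'],s['tool_rot'],s['clock'],s['force'],s['width'],manip.tip_extent)
for c in(a,b):print(np.round(c['extrinsics'],3),c['intrinsics'])
E
```

```text
[0.15389052 0.52778743 0.25277302] [-1.33078265 -0.99675581  0.99871654] 0.1 [-0.00932213 -0.31824385 -0.30416173] 1.0002954794867345 0.022
[[ 0.008 -0.983  0.184  0.359]
 [-1.    -0.003  0.028 -0.011]
 [-0.027 -0.185 -0.982  1.018]
 [ 0.     0.     0.     1.   ]] [[441.79250636   0.         275.64632334]
 [  0.         441.79250636 211.07743709]
 [  0.           0.           1.        ]]
[[ 0.995 -0.066  0.076  0.438]
 [-0.101 -0.611  0.785 -0.773]
 [-0.005 -0.788 -0.615  0.657]
 [ 0.     0.     0.     1.   ]] [[402.15388737   0.         276.03815023]
 [  0.         402.15388737 211.46542866]
 [  0.           0.           1.        ]]
```

View pics/t0.png

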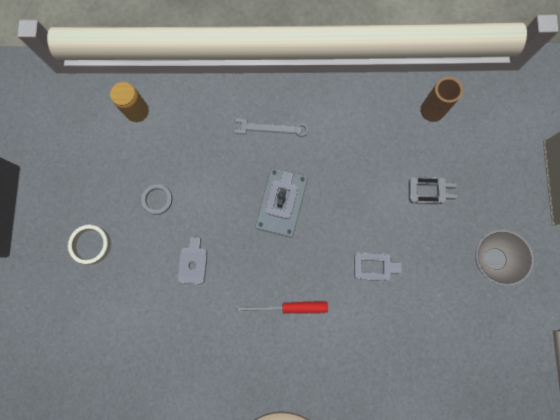

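View pics/s0.png

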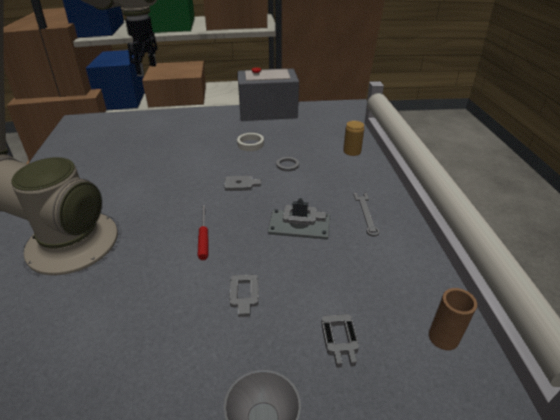

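```bash
python3 - <<'E'
from h import *
c=dict(np.load('pics/t0.png.npz'));P=pts(c)
im=c['pixels'][:,:,::-1]
out=[]
for (u,v) in((282,203),(433,190),(378,267)):
    out.append(cv2.resize(im[v-40:v+40,u-33:u+33],None,fx=4,fy=4,interpolation=cv2.INTER_CUBIC))
cv2.imwrite('pics/crop0.png',np.hstack(out))
print('bench z',[np.round(np.median(P[v-5:v+5,u-5:u+5,2]),4) for u,v in((330,240),(430,240),(340,300-50))])
for n,(u,v),zl,zh in(('brakeplate',(282,203),.03,.05),('lin',(433,190),.008,.03),('sep',(378,267),.006,.03)):
    q=P[v-40:v+40,u-33:u+33];m=(q[...,2]>zl)&(q[...,2]<zh)
    w=q[m];r=cv2.minAreaRect((w[:,:2]*1000).astype(np.float32));print(n,m.sum(),r,np.median(w[:,2]),w[:,:2].mean(0))
print(R.from_rotvec(manip.read_state()['tool_rot']).as_matrix().round(3))
E
```

```text
bench z [np.float64(-0.0005), np.float64(-0.0007), np.float64(-0.0011)]
brakeplate 813 ((581.8029174804688, 1.6018714904785156), (60.010433197021484, 105.51151275634766), 76.3261947631836) 0.04077920526722911 [0.57550319 0.00282778]
lin 789 ((598.2443237304688, -344.75665283203125), (62.66486740112305, 104.76717376708984), 0.2811119258403778) 0.015146291062638095 [ 0.59774808 -0.33974101]
sep 789 ((421.5843505859375, -214.52316284179688), (107.78385925292969, 59.5803108215332), 87.06927490234375) 0.011048257125063188 [ 0.42125434 -0.20978567]
[[ 0.28  -0.001 -0.96 ]
 [ 0.96  -0.001  0.28 ]
 [-0.001 -1.     0.   ]]
```

View pics/crop0.png

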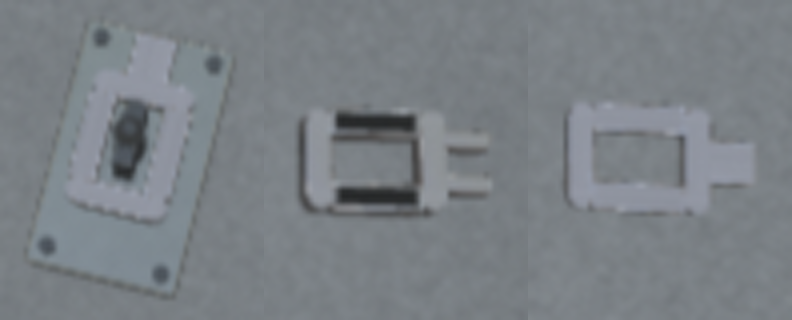

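```bash
cat >> h.py <<'E'
def go(x,y,z,yaw):
    s=manip.read_state();M=R.from_rotvec(s['tool_rot']).as_matrix();p=np.array(s['eef_pos'])
    a=np.deg2rad(yaw);T=np.array([[np.cos(a),0,-np.sin(a)],[np.sin(a),0,np.cos(a)],[0,-1,0]])
    print('clk',round(s['clock'],2),'shift mm',((np.array([x,y,z])-p)@M*1000).round(1),'turn',R.from_matrix(M.T@T).as_rotvec(degrees=True).round(1),'w',round(s['width'],3),'F',np.round(s['force'],1))
E
python3 - <<'E'
from h import *
c=dict(np.load('pics/s0.png.npz'));P=pts(c).reshape(-1,3)
for n,x,y,r,zl,zh in(('brakeplate',.58,.002,.08,.032,.05),('lin',.598,-.345,.08,.008,.03),('sep',.4216,-.2145,.08,.006,.03)):
    w=P[(np.hypot(P[:,0]-x,P[:,1]-y)<r)&(P[:,2]>zl)&(P[:,2]<zh)]
    print(n,len(w),cv2.minAreaRect((w[:,:2]*1000).astype(np.float32)),np.median(w[:,2]))
c=dict(np.load('pics/t0.png.npz'));P=pts(c).reshape(-1,3)
for P in(P,pts(dict(np.load('pics/s0.png.npz'))).reshape(-1,3)):
    w=P[(np.hypot(P[:,0]-.57,P[:,1]-.004)<.04)&(P[:,2]>.06)&(P[:,2]<.1)];print('hub',w.mean(0),w.max(0),w.min(0))
go(.598,-.332,.15,.28)
E
```

```text
brakeplate 528 ((583.890380859375, -1.1058616638183594), (63.3150520324707, 102.95114135742188), 76.13689422607422) 0.040372344907920854
lin 1063 ((599.9154052734375, -347.065185546875), (106.64732360839844, 60.95417785644531), 89.09805297851562) 0.01539460086390565
sep 742 ((423.5567321777344, -216.68594360351562), (106.8310546875, 60.10850143432617), 86.39293670654297) 0.010612419441338228
hub [0.56834296 0.00448483 0.07472932] [0.58901785 0.01291883 0.0855626 ] [ 0.55072895 -0.00473461  0.06371946]
hub [ 0.57284773 -0.00185463  0.07084868] [0.59239139 0.01056204 0.08543276] [ 0.5551583  -0.00889971  0.06015662]
clk 0.1 shift mm [-700.9  103.5 -667.1] turn [ 0.  73.5 -0.1] w 1.0 F [-0.  -0.3 -0.3]
```

```bash
python3 -m crank '[0.085,-44,6,-42,0,0,0,0.085,-88,12,-84,0,0,0,0.085,-132,18,-126,0,0,0,0.085,-176,24,-168,0,0,0,0.085,-220,30,-210,0,0,0]' || true; python3 -c "
from h import *
go(.599,-.3335,.15,-.2)"
```

```text
clock: 0.72
eef_pos: [0.2976, 0.2501, 0.2224]
tool_rot: [-1.33, -0.998, 0.998]
force: [1.2, 0.2, 0.2]
width: 0.993
clk 0.72 shift mm [-476.1   72.5 -452.6] turn [ 0. 74.  0.] w 0.993 F [1.2 0.2 0.2]
```

Note: shifts are in metres. My first row was clipped along the intended direction, so no harm was done.

```bash
python3 -m crank '[0.085,-0.44,0.06,-0.42,0,0,0,0.085,-0.44,0.06,-0.42,0,0,0,0.085,-0.44,0.06,-0.42,0,0,0,0.085,-0.44,0.06,-0.42,0,0,0,0.085,-0.44,0.06,-0.42,0,0,0]' >/dev/null; python3 -m crank '[0.085,-0.22,0.03,-0.21,0,10,0,0.085,-0.22,0.03,-0.21,0,20,0,0.085,-0.22,0.03,-0.21,0,30,0,0.085,-0.22,0.03,-0.21,0,40,0,0.085,-0.22,0.03,-0.21,0,50,0]'; python3 -c "
from h import *
go(.599,-.3335,.15,-.2)"
```

```text
clock: 1.98
eef_pos: [0.5808, -0.2962, 0.1612]
tool_rot: [-1.546, -0.32, 0.32]
force: [0.8, -0.3, -0.6]
width: 0.994
clk 1.98 shift mm [  1.9  11.1 -41.4] turn [-0.  23.6 -0. ] w 0.994 F [ 0.8 -0.3 -0.6]
```

```bash
python3 -m crank '[0.085,0.002,0.011,-0.041,0,10,0,0.085,0.002,0.011,-0.041,0,20,0,0.085,0.002,0.011,-0.041,0,23.6,0,0.085,0.002,0.011,-0.041,0,23.6,0,0.085,0.002,0.011,-0.041,0,23.6,0]'; python3 -c "
from h import *
go(.599,-.3335,.024,-.2)"
```

```text
clock: 2.6
eef_pos: [0.5986, -0.3308, 0.1508]
tool_rot: [-1.571, -0.003, 0.003]
force: [0.5, 0.0, -0.3]
width: 0.999
clk 2.6 shift mm [  0.4 126.8  -2.7] turn [-0.   0.4 -0. ] w 0.999 F [ 0.5  0.  -0.3]
```

```bash
python3 -m crank '[0.085,0,0.05,-0.002,0,0,0,0.085,0,0.09,-0.002,0,0,0,0.085,0,0.115,-0.002,0,0,0,0.075,0,0.12,-0.002,0,0,0,0.075,0,0.12,-0.002,0,0,0]'; python3 -c "
from h import *
go(.599,-.3335,.022,-.2)
c=cam('side','s1.png');im=c['pixels'][:,:,::-1]
cv2.imwrite('pics/c1.png',cv2.resize(im[240:400,240:440],None,fx=4,fy=3.75,interpolation=cv2.INTER_CUBIC))"
```

```text
clock: 3.22
eef_pos: [0.599, -0.3331, 0.0318]
tool_rot: [-1.571, -0.003, 0.002]
force: [0.0, -0.1, -0.0]
width: 0.879
clk 3.23 shift mm [-0.   9.8 -0.4] turn [0.  0.4 0.1] w 0.879 F [ 0.  -0.1 -0. ]
```

View pics/c1.png

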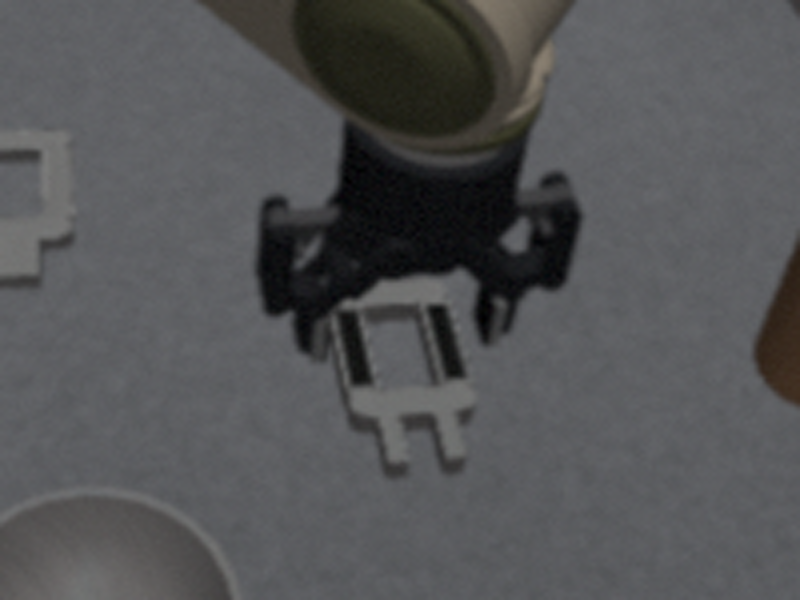

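The fingers, tips at crop (315,350) and (490,335), straddle the lining plate. Next I descend and close.

```bash
python3 -m crank '[0.075,0,0.006,0,0,0,0,0.07,0,0.01,0,0,0,0,0.07,0,0.01,0,0,0,0,0.05,0,0.01,0,0,0,0,0.05,0,0.01,0,0,0,0]'; python3 -m crank '[0.045,0,0,0,0,0,0,0.045,0,0,0,0,0,0,0.045,0,0,0,0,0,0]'
```

```text
clock: 3.9
eef_pos: [0.599, -0.3331, 0.0217]
tool_rot: [-1.572, -0.003, 0.001]
force: [0.0, 0.8, 4.5]
width: 0.682
clock: 4.28
eef_pos: [0.599, -0.3331, 0.0217]
tool_rot: [-1.572, -0.003, 0.001]
force: [-0.7, 1.2, 6.5]
width: 0.683
```

```bash
python3 -m crank '[0.045,0,-0.02,0,0,0,0,0.045,0,-0.06,0,0,0,0,0.045,0,-0.12,0,0,0,0,0.045,0,-0.13,0,0,0,0,0.045,0,-0.13,0,0,0,0]'; python3 -c "
from h import *
go(.5707,.0035,.15,-104)"
```

```text
clock: 4.9
eef_pos: [0.5984, -0.3327, 0.1504]
tool_rot: [-1.57, -0.001, 0.002]
force: [-0.4, 0.5, -3.6]
width: 0.682
clk 4.9 shift mm [-26.9   0.6 336.3] turn [ 0.000e+00  1.041e+02 -1.000e-01] w 0.682 F [-0.4  0.5 -3.6]
```

```bash
python3 -m crank '[0.045,-0.005,0,0.06,0,10,0,0.045,-0.01,0,0.12,0,20,0,0.045,-0.014,0,0.18,0,30,0,0.045,-0.02,0,0.24,0,40,0,0.045,-0.024,0,0.3,0,50,0]' >/dev/null; python3 -m crank '[0.045,0,0,0,0,10,0,0.045,0,0,0,0,20,0,0.045,0,0,0,0,30,0,0.045,0,0,0,0,40,0,0.045,0,0,0,0,50,0]';python3 -m crank '[0.045,0,0,0,0,2,0,0.045,0,0,0,0,4,0]'; python3 -c "
from h import *
go(.5707,.0035,.15,-103.8)
c=cam('top','t2.png');im=c['pixels'][:,:,::-1]
cv2.imwrite('pics/c2.png',cv2.resize(im[120:280,200:400],None,fx=4,fy=3.75,interpolation=cv2.INTER_CUBIC))
"
```

```text
clock: 6.15
eef_pos: [0.5729, -0.0327, 0.1485]
tool_rot: [-1.123, 1.343, -1.336]
force: [-0.1, 0.4, -2.1]
width: 0.684
clock: 6.4
eef_pos: [0.5735, -0.0329, 0.1498]
tool_rot: [-1.087, 1.387, -1.383]
force: [-0.5, -0.9, -3.6]
width: 0.689
clk 6.4 shift mm [-34.7  -0.2 -11.4] turn [ 0.1 -0.  -0. ] w 0.689 F [-0.5 -0.9 -3.6]
```

```bash
python3 -m crank '[0.045,-0.0347,0,-0.0114,0,0,0,0.045,-0.0347,0.02,-0.0114,0,0,0,0.045,-0.0347,0.03,-0.0114,0,0,0,0.045,-0.0347,0.03,-0.0114,0,0,0]'; python3 - <<'E'
from h import *
go(.5707,.0035,.064,-103.8)
c=cam('side','s2.png');im=c['pixels'][:,:,::-1]
cv2.imwrite('pics/c2.png',cv2.resize(im[140:260,225:385],None,fx=5,fy=5,interpolation=cv2.INTER_CUBIC))
P=pts(c).reshape(-1,3)
w=P[(np.hypot(P[:,0]-.57,P[:,1]-.004)<.085)&(P[:,2]>.10)&(P[:,2]<.116)]
print(len(w),w.min(0),w.max(0))
E
```

```text
clock: 6.95
eef_pos: [0.5709, 0.0032, 0.1203]
tool_rot: [-1.086, 1.386, -1.384]
force: [-0.2, 0.9, -2.1]
width: 0.682
clk 6.95 shift mm [-0.3 56.3 -0.2] turn [ 0.1 -0.1  0. ] w 0.682 F [-0.2  0.9 -2.1]
549 [ 0.50657955 -0.04243913  0.10001666] [0.61259692 0.03985896 0.11588692]
```

View pics/c2.png

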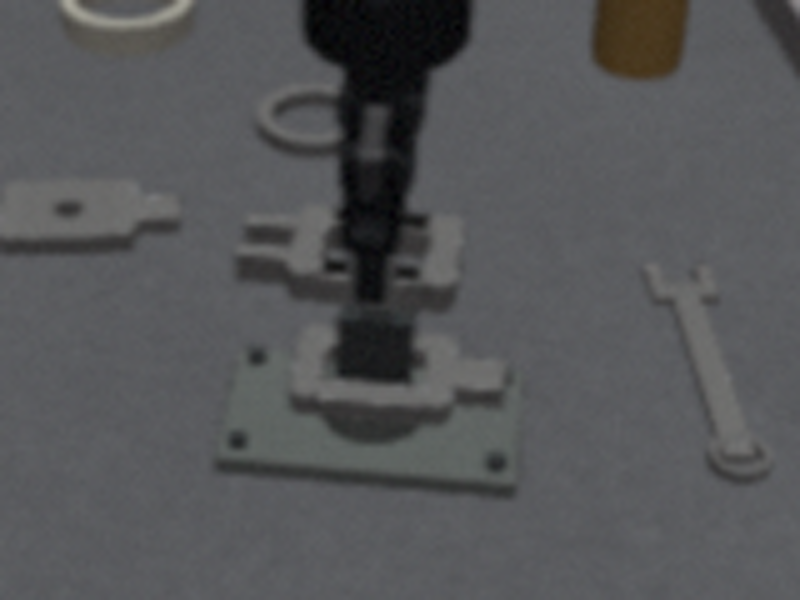

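The fork (crop 240,250) points opposite to the fixed tab, and the slot is over the hub. I lower it in steps.

```bash
python3 -m crank '[0.045,0,0.01,0,0,0,0,0.045,0,0.02,0,0,0,0,0.045,0,0.03,0,0,0,0,0.045,0,0.036,0,0,0,0,0.045,0,0.036,0,0,0,0]'; python3 -m crank '[0.045,0,0.007,0,0,0,0,0.045,0,0.014,0,0,0,0,0.045,0,0.017,0,0,0,0,0.045,0,0.017,0,0,0,0]'
```

```text
clock: 7.62
eef_pos: [0.571, 0.0035, 0.0845]
tool_rot: [-1.086, 1.386, -1.385]
force: [-0.1, -0.6, -1.7]
width: 0.685
clock: 8.12
eef_pos: [0.5711, 0.0035, 0.0677]
tool_rot: [-1.085, 1.385, -1.385]
force: [0.3, 0.5, -1.3]
width: 0.685
```

```bash
python3 -m crank '[0.045,0,0.001,0,0,0,0,0.045,0,0.002,0,0,0,0,0.045,0,0.003,0,0,0,0,0.045,0,0.003,0,0,0,0]'; python3 -m crank '[0.045,0,0.001,0,0,0,0,0.045,0,0.001,0,0,0,0]'
```

```text
clock: 8.62
eef_pos: [0.5711, 0.0035, 0.0649]
tool_rot: [-1.085, 1.385, -1.385]
force: [-0.1, 0.2, -1.6]
width: 0.682
clock: 8.88
eef_pos: [0.5711, 0.0035, 0.0639]
tool_rot: [-1.085, 1.385, -1.385]
force: [-0.3, -0.5, -2.2]
width: 0.685
```

```bash
python3 -m crank '[0.045,0,0.001,0,0,0,0,0.045,0,0.001,0,0,0,0]'; python3 -m crank '[0.075,0,0,0,0,0,0,0.085,0,0,0,0,0,0,0.085,0,0,0,0,0,0,0.085,0,0,0,0,0,0]';python3 -m crank '[0.085,0,-0.01,0,0,0,0,0.085,0,-0.03,0,0,0,0,0.085,0,-0.08,0,0,0,0,0.085,0,-0.11,0,0,0,0,0.085,0,-0.11,0,0,0,0]';python3 -c "
from h import *
go(.423,-.203,.15,-3.2)"
```

```text
clock: 9.12
eef_pos: [0.5712, 0.0034, 0.0637]
tool_rot: [-1.085, 1.385, -1.385]
force: [-2.0, 0.7, 5.2]
width: 0.684
clock: 9.62
eef_pos: [0.5712, 0.0034, 0.0629]
tool_rot: [-1.085, 1.385, -1.385]
force: [0.2, 0.1, -0.6]
width: 0.993
clock: 10.25
eef_pos: [0.572, 0.0033, 0.1758]
tool_rot: [-1.081, 1.381, -1.388]
force: [1.2, 0.3, -1.2]
width: 0.996
clk 10.25 shift mm [236.   25.2 -95.4] turn [  -0.2 -100.7    0.3] w 0.996 F [ 1.2  0.3 -1.2]
```

```bash
python3 -m crank '[0.085,0.05,0,-0.02,0,-10,0,0.085,0.1,0,-0.04,0,-20,0,0.085,0.15,0,-0.06,0,-30,0,0.085,0.2,0,-0.08,0,-40,0,0.085,0.236,0.02,-0.095,0,-50,0]' >/dev/null; python3 -m crank '[0.085,0,0,0,0,-10,0,0.085,0,0,0,0,-20,0,0.085,0,0,0,0,-30,0,0.085,0,0,0,0,-40,0,0.085,0,0,0,0,-50.6,0]';python3 -m crank '[0.085,0,0,0,0,0,0]'; python3 - <<'E'
from h import *
go(.423,-.203,.032,-3.2)
c=cam('top','t3.png');P=pts(c);im=c['pixels'][:,:,::-1]
cv2.imwrite('pics/c3.png',cv2.resize(im[140:260,225:385],None,fx=5,fy=5,interpolation=cv2.INTER_CUBIC))
E
```

```text
clock: 11.5
eef_pos: [0.4226, -0.2019, 0.1527]
tool_rot: [-1.569, 0.045, -0.042]
force: [0.5, 0.1, 0.5]
width: 0.996
clock: 11.62
eef_pos: [0.4227, -0.2019, 0.1528]
tool_rot: [-1.569, 0.05, -0.049]
force: [-1.0, 0.0, 0.1]
width: 0.992
clk 11.62 shift mm [  0.5 120.8  -1.2] turn [-0.  -0.4 -0.1] w 0.992 F [-1.   0.   0.1]
```

View pics/c3.png

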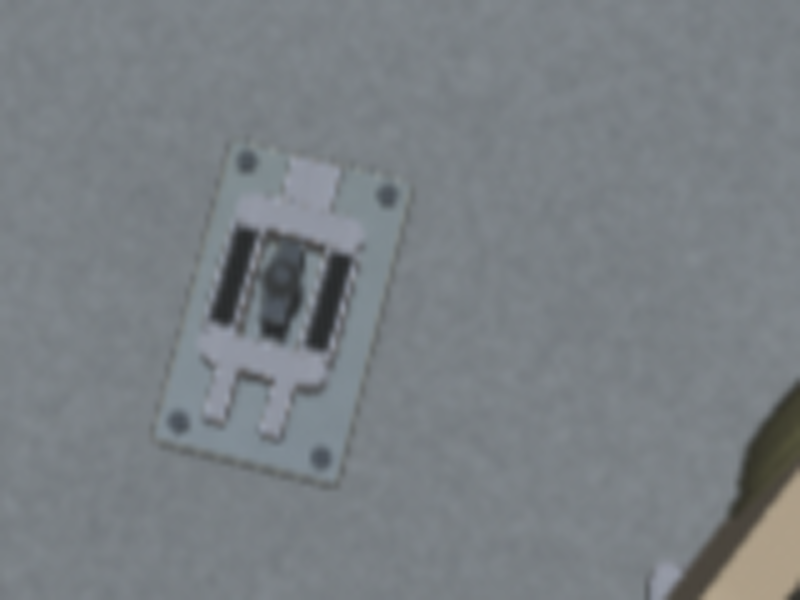

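The lining sits on the hub (centre near crop 280,290) with its fork opposite the fixed tab. Next is the separator.

```bash
python3 -m crank '[0.085,0,0.05,-0.001,0,-0.4,0,0.085,0,0.09,-0.001,0,-0.4,0,0.08,0,0.115,-0.001,0,-0.4,0,0.075,0,0.121,-0.001,0,-0.4,0,0.075,0,0.121,-0.001,0,-0.4,0]'; python3 -m crank '[0.075,0,0.006,0,0,0,0,0.07,0,0.0105,0,0,0,0,0.07,0,0.0105,0,0,0,0,0.05,0,0.0105,0,0,0,0,0.05,0,0.0105,0,0,0,0]'; python3 -m crank '[0.045,0,0,0,0,0,0,0.045,0,0,0,0,0,0,0.045,0,0,0,0,0,0]'
```

```text
clock: 12.3
eef_pos: [0.4231, -0.2033, 0.0327]
tool_rot: [-1.57, 0.044, -0.044]
force: [0.1, -0.6, -1.2]
width: 0.882
clock: 12.92
eef_pos: [0.4231, -0.2032, 0.0226]
tool_rot: [-1.571, 0.042, -0.043]
force: [-1.6, 1.7, 7.3]
width: 0.676
clock: 13.3
eef_pos: [0.4231, -0.2033, 0.0226]
tool_rot: [-1.571, 0.042, -0.043]
force: [-1.7, 1.3, 7.2]
width: 0.68
```

```bash
python3 -m crank '[0.045,0,-0.02,0,0,0,0,0.045,0,-0.06,0,0,0,0,0.045,0,-0.12,0,0,0,0,0.045,0,-0.14,0,0,0,0,0.045,0,-0.14,0,0,0,0]'; python3 -c "
from h import *
go(.5707,.0035,.16,76.2)"
```

```text
clock: 13.92
eef_pos: [0.4232, -0.2033, 0.1629]
tool_rot: [-1.572, 0.041, -0.044]
force: [0.3, -0.2, -3.3]
width: 0.676
clk 13.93 shift mm [136.1   2.8 214.5] turn [  0.2 -79.3   0. ] w 0.676 F [ 0.3 -0.2 -3.3]
```

```bash
python3 -m crank '[0.045,0.027,0,0.043,0,-8,0,0.045,0.054,0,0.086,0,-16,0,0.045,0.081,0,0.129,0,-24,0,0.045,0.108,0,0.172,0,-32,0,0.045,0.136,0,0.2145,0,-40,0]' >/dev/null; python3 -m crank '[0.045,0,0,0,0,-10,0,0.045,0,0,0,0,-20,0,0.045,0,0,0,0,-30,0,0.045,0,0,0,0,-39.3,0,0.045,0,0,0,0,-39.3,0]'; python3 -c "
from h import *
go(.5707,.0035,.135,76.2)"
```

```text
clock: 15.18
eef_pos: [0.5698, 0.0037, 0.1601]
tool_rot: [-1.312, -1.027, 1.03]
force: [-0.1, 0.3, -1.3]
width: 0.679
clk 15.18 shift mm [ 0.  25.1 -1. ] turn [-0.2 -0.1 -0. ] w 0.679 F [-0.1  0.3 -1.3]
```

```bash
python3 -m crank '[0.045,0,0.015,-0.001,0,0,0,0.045,0,0.025,-0.001,0,0,0,0.045,0,0.025,-0.001,0,0,0]'; python3 - <<'E'
from h import *
go(.5707,.0035,.0806,76.2)
c=cam('side','s4.png');im=c['pixels'][:,:,::-1]
cv2.imwrite('pics/c4.png',cv2.resize(im[140:260,225:385],None,fx=5,fy=5,interpolation=cv2.INTER_CUBIC))
E
```

```text
clock: 15.55
eef_pos: [0.5708, 0.0034, 0.1355]
tool_rot: [-1.312, -1.027, 1.03]
force: [0.8, 0.3, -2.1]
width: 0.678
clk 15.55 shift mm [ 0.1 54.9 -0. ] turn [-0.2 -0.1 -0. ] w 0.678 F [ 0.8  0.3 -2.1]
```

View pics/c4.png

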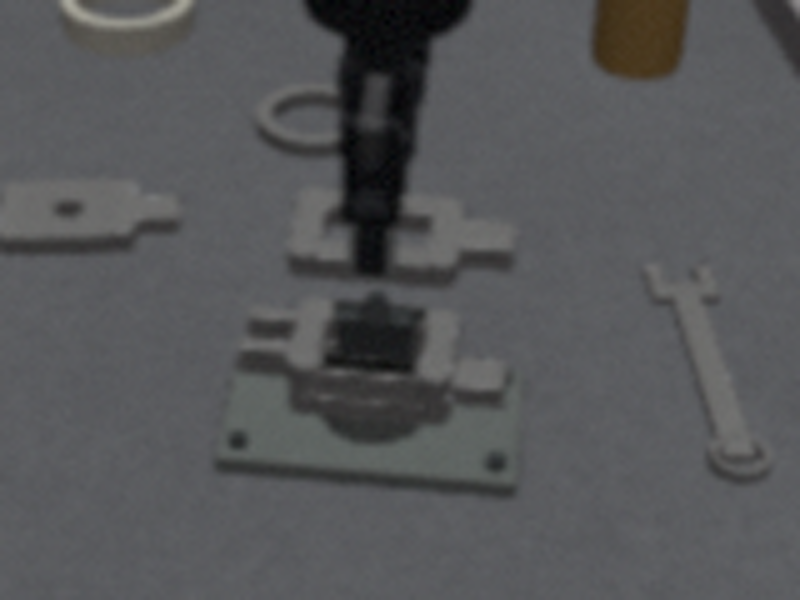

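The separator's tab (crop 490,245) sits over the fixed tab (480,380), centred above the lining. I lower it.

```bash
python3 -m crank '[0.045,0,0.01,0,0,0,0,0.045,0,0.02,0,0,0,0,0.045,0,0.03,0,0,0,0,0.045,0,0.036,0,0,0,0,0.045,0,0.036,0,0,0,0]'; python3 -m crank '[0.045,0,0.006,0,0,0,0,0.045,0,0.012,0,0,0,0,0.045,0,0.016,0,0,0,0,0.045,0,0.017,0,0,0,0,0.045,0,0.017,0,0,0,0]'
```

```text
clock: 16.23
eef_pos: [0.5712, 0.0034, 0.1004]
tool_rot: [-1.313, -1.029, 1.03]
force: [-0.3, 0.4, -2.2]
width: 0.677
clock: 16.85
eef_pos: [0.5714, 0.0034, 0.084]
tool_rot: [-1.314, -1.03, 1.03]
force: [0.1, -0.6, -2.5]
width: 0.674
```

```bash
python3 -m crank '[0.045,0,0.001,0,0,0,0,0.045,0,0.002,0,0,0,0,0.045,0,0.0025,0,0,0,0,0.045,0,0.0025,0,0,0,0]'; python3 -m crank '[0.045,0,0.001,0,0,0,0,0.045,0,0.001,0,0,0,0]'; python3 -m crank '[0.045,0,0.001,0,0,0,0,0.045,0,0.001,0,0,0,0]'
```

```text
clock: 17.35
eef_pos: [0.5714, 0.0034, 0.0814]
tool_rot: [-1.314, -1.03, 1.03]
force: [0.0, -0.4, -1.7]
width: 0.674
clock: 17.6
eef_pos: [0.5714, 0.0034, 0.0807]
tool_rot: [-1.314, -1.03, 1.03]
force: [-0.8, -0.0, 1.2]
width: 0.676
clock: 17.85
eef_pos: [0.5714, 0.0034, 0.0807]
tool_rot: [-1.314, -1.03, 1.029]
force: [-4.5, 0.0, 10.7]
width: 0.679
```

Contact came at the expected height. I release, lift and move clear.

```bash
python3 -m crank '[0.075,0,0,0,0,0,0,0.085,0,0,0,0,0,0,0.085,0,0,0,0,0,0,0.085,0,0,0,0,0,0]'>/dev/null;python3 -m crank '[0.085,0,-0.01,0,0,0,0,0.085,0,-0.03,0,0,0,0,0.085,0,-0.08,0,0,0,0,0.085,0,-0.13,0,0,0,0,0.085,0,-0.13,0,0,0,0]'; python3 -m crank '[0.085,0.05,0,0,0,0,0,0.085,0.1,0,0,0,0,0,0.085,0.15,0,0,0,0,0,0.085,0.2,0,0,0,0,0,0.085,0.25,0,0,0,0,0]'; python3 -m crank '[0.085,0.02,0,0,0,0,0,0.085,0.02,0,0,0,0,0]';python3 - <<'E'
from h import *
a=cam('top','t5.png');b=cam('side','s5.png')
cv2.imwrite('pics/c5.png',np.hstack([cv2.resize(x['pixels'][v:v+100,u:u+80,::-1],None,fx=5,fy=5,interpolation=cv2.INTER_CUBIC) for x,u,v in((a,242,150),(b,260,160))]))
P=pts(a).reshape(-1,3)
for zl,zh in((.062,.078),(.05,.062),(.03,.048)):
    w=P[(np.hypot(P[:,0]-.57,P[:,1]-.004)<.09)&(P[:,2]>zl)&(P[:,2]<zh)]
    print(len(w),np.percentile(w[:,2],[5,50,95]).round(4),cv2.minAreaRect((w[:,:2]*1000).astype(np.float32)))
w=P[(np.hypot(P[:,0]-.57,P[:,1]-.004)<.09)&(P[:,2]>.062)&(P[:,2]<.074)]
A=np.c_[w[:,:2]-[.57,.004],np.ones(len(w))];print('plane',np.linalg.lstsq(A,w[:,2],rcond=None)[0])
E
```

```text
clock: 18.98
eef_pos: [0.5727, 0.0032, 0.214]
tool_rot: [-1.32, -1.036, 1.026]
force: [-0.1, 0.2, -1.0]
width: 0.994
clock: 19.6
eef_pos: [0.631, 0.2477, 0.2088]
tool_rot: [-1.313, -1.029, 1.031]
force: [0.7, -0.4, 0.7]
width: 0.995
clock: 19.85
eef_pos: [0.6355, 0.2667, 0.2083]
tool_rot: [-1.312, -1.03, 1.032]
force: [0.6, -1.5, 0.8]
width: 0.994
886 [0.066  0.0691 0.0732] ((581.4993286132812, 2.235595703125), (60.25432586669922, 105.22395324707031), 76.44087982177734)
178 [0.0518 0.0567 0.0608] ((561.9085083007812, -0.770294189453125), (56.526573181152344, 126.10464477539062), 61.2861213684082)
97 [0.0307 0.0393 0.0474] ((564.3978881835938, -2.2559242248535156), (54.44144821166992, 128.44232177734375), 63.713966369628906)
plane [0.00028804 0.00042077 0.06905819]
```

View pics/c5.png

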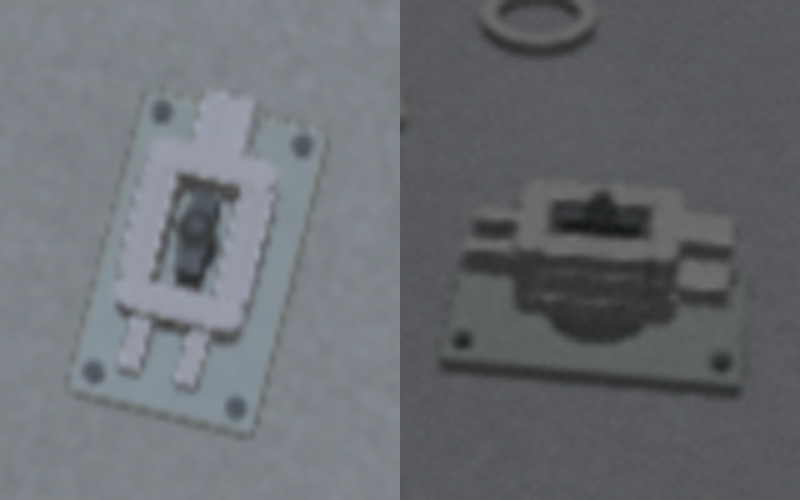

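Both plates are fully down: the top is flat at 69–70 mm (expected 70). The single tab is in line above the fixed tab and the fork points opposite.

```bash
python3 -c "
from plant import manip
manip.job_done()"
```

```text
the job is handed in; nothing more can be done
```

Both plates are back on the roll brake hub, and I handed the job in at about 20 s of robot time. The thick forked lining plate went on first, with its fork opposite the fixed tab. The thin slotted separator followed, with its tab above the fixed tab.

**Last checks, before hand-in:**
- **Height and flatness:** the top of the stack measured 69 mm above the bench by depth camera, against 70 mm expected. That camera also reads the bench about 1 mm low. The slope was under 0.001, so the plates lie flat.
- **Alignment:** the separator lies within about 1 mm and 0.2° of the fixed plate's measured position and direction. I checked the lining's direction by eye in the pictures and set it by the commanded angle.
- **Robot clear:** the gripper was open and about 0.27 m away from the brake. The largest force I read was about 12 N, during the last press-down.

**Slip:** I typed the first move in millimetres instead of metres. Each row was capped at its step limit along the intended direction, so nothing was disturbed. No check failed. The two cameras differed by 2–3 mm on plate positions (more on the partly hidden hub), so I averaged the plate fits.

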